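# Set the straightedge against two register pins and the end stop

## Robot

A 6-joint arm with a two-finger parallel gripper is mounted at the origin on the work surface; the furniture and walls round the work are solid. World frame = base frame: x ahead of the robot, y to its left, z up, the work surface at z = 0. Lengths are in mm, angles in degrees, forces in N, time in s.
With the tool pointing down it reaches from about 300 to 850 mm from the base axis. Payload 4.2 kg.
Tool frame: the origin (TCP) lies at the very end of the fingers, on their centre line; the grasp point (between the pads) lies 19 mm behind it; z points along the fingers, y is the line along which they close (so a half turn about z gives the same grasp; the last joint's range is limited). The gripper opens to 91 mm and grips with 3 to 60 N. Pads are 32 mm wide; open, the fingers measure 118 mm over their backs; the gripper's body (76 mm by 178 mm) begins 60 mm behind the grasp point.
Start: joints at [62.338, 18.312, 89.639, -0, 72.044, -1.146], TCP at [256.717, 514.529, 213.976] pointing down, gripper open.
Joint ranges: [-177.97, 177.97], [-48.28, 115.42], [12.27, 149.76], [-77.06, 257.06], [2.81, 150.46], [-146.56, 146.56]. Speed limits (degrees/s): [147.25, 147.25, 180, 180, 180, 180].

## Interface

Orientations are given as [roll, pitch, yaw] about the fixed x, y, z axes, in that order (R = Rz(yaw) Ry(pitch) Rx(roll)).
In Python, from workcell import env, eyes gives the robot as it stands.
- The arm moves only by the tool send_rows, never from a script. Its argument "targets" is text: rows parted by semicolons, each of 7 numbers parted by spaces: the shift along the tool's x, y, z in m, then the turn, a rotation vector about the tool's x, y, z in degrees, then the opening in per cent of the stroke, from 0 (shut) to 100 (fully open). A call has 1 to 12 rows; each row is the pose to reach, as a shift and turn from the pose commanded when the call began, along the tool's axes at that moment; what a row does not reach only later rows make up. A row lasts 1/12 s, in which the tool goes at most 41.7 mm and 7.16 degrees, less where a joint would pass 70% of its speed; a pose out of reach is approached as far as the arm can. A call with a gripper value outside its range is refused whole. The fingers move at their own pace and stop on an object; "grip_force" is the grip in N (left out, the last holds). Time passes only in rows, so rows that repeat a pose let the fingers close. It gives the time, the measured TCP pose, the force, the opening and the grip force at its end, in the units of the state.
- env.state(): the state, without advancing time (a new reading comes with each control period).
- eyes.grab_frame(name): name is "scene" or "top" or "wrist"; returns a dict with "image" (384x512x3 uint8, blue, green, red), "fovy" (degrees; the focal length in pixels is half the picture's height over the tangent of half this angle, whatever the lens; pixels are square), "cx", "cy" (the principal point, pixels), "eye" and "attitude" of the camera in the world. Camera axes: x right, y up, looking along -z (the intrinsics and any distortion apply to the point x, -y, -z); pixel columns grow to the right and rows downward; lengths in mm; the calibration is good to about 2 mm. A picture is of the moment at which its call begins. There is no depth.
- env.job_done(): hands the job in; it is judged then, once.
The state is a dict: "time_s": time; "qpos": joint angles; "qvel": joint speeds; "effort": joint torques, N m; "ee_pos": TCP position; "ee_rot": TCP orientation; "force": force on the tool from outside, world axes, zero at the start; "torque": the same for the moment, N m; "gripper_width": finger opening in mm; "gripper_force": force on a finger pad.
Only numpy, scipy, OpenCV 4.12 (cv2) and the standard library are available. Lean on these libraries where they do the work, as an engineer would, in place of code of your own. Each camera call takes 0.05 s, during which the arm holds its last target. There are 200 camera calls.

## Task

Set up the straightedge for a trim cut: take it by its black grip bar and slide it flat over the cutting mat, without lifting it, until its long graduated edge touches both brass pins at once. Then slide it along the pins until its end butts against the red stop pin, so that it presses lightly on all three pins together for a moment, and let go, leaving it touching all three. The pins bend easily, so press gently, with no more than 8 newtons on any pin, and leave the glue stick, the correction roller and the bulldog clip where they are.

Things in the scene. Friction and masses are not known exactly. Their poses are not given: they have to be found in the camera images.
- straightedge: loose aluminium straightedge lying on the mat, 0.22 kg. Blade 40 (x) x 300 (y) x 4 mm; origin: centre of its underside. Its +x edge, 20 mm from the origin, is the graduated working edge, towards the brass pins; y runs along it, its square ends at y = +/-150 mm. Black grip bar on top, centred: 12 mm wide (x), 110 mm long (y), from 4 to 34 mm above the underside.
- cutting_mat: green cutting mat with a pale sheet of card printed on it, fixed, 250 (x) x 480 (y) x 3 mm, top 3 mm above the desk; origin at the centre of its underside, x away from the robot.
- pin_left: left adjustable register pin: a flush steel foot 34 x 18 mm, fixed, with a slot along its x; origin at the foot's centre, at the mat's top. In the slot stands an upright brass pin, 8 mm diameter, 16 mm high, clamped anywhere up to 4 mm either way from the origin along x (not measured: see or feel it). About 150 mm to the left (+y) of the right pin.
- pin_right: right adjustable register pin, built like the left one and set separately.
- end_stop: adjustable stop: the same foot with its slot along y, fixed, and a red pin 12 mm diameter, 16 mm high, clamped up to 4 mm either way from the origin (foot's centre, mat's top) along y (not measured). It stands past the left or the right end of the straightedge, varying, near the line its middle takes when its edge is on the brass pins; then the end has 20 to 62 mm to go.
- glue_stick: glue stick standing upright on the mat past the other end of the straightedge, 26 mm diameter, 86 mm high, origin under its centre; leave it alone.
- correction_roller: blue correction roller, 39 x 98 x 16 mm, lying on the mat beyond the left brass pin, origin under its centre; leave it alone.
- bulldog_clip: small metal bulldog clip, 42 x 32 x 9 mm, lying on the mat beyond the right brass pin, origin under its centre; leave it alone.

How it is judged:
By the outcome, as a careful person would: the job done as asked, in the order asked, and still so for the second after the job is handed in, with the robot touching nothing.
It also fails if it takes over 64 s, if anything falls off the work surface, if the arm or the gripper's body presses on something with over 40 N, if the wrist force passes 120 N, or if a joint passes its speed limit or range.

## Working session

There is one attempt and no reset: what is moved stays moved. The work goes in short steps, Python scripts to look and compute and a tool call to move; the robot and the scene stay as the last step left them, time stands still between calls to the robot, and variables do not carry over. Pictures are saved under pics/ and viewed, at most 10 in all, crops included, and the job is handed in when it is done.

Besides the shell and the picture viewer there is one more tool, called in YAML: its name, and indented under it one key for each argument. send_rows: Moves the arm, as the interface text tells. Its arguments: {"type":"object","properties":{"targets":{"type":"string"},"grip_force":{"type":"number"}},"required":["targets"]}

```bash
ls; mkdir -p pics
python3 - <<'E'
from workcell import env, eyes
import cv2,numpy as np
s=env.state();print(s)
ims=[]
for n in("scene","top","wrist"):
    f=eyes.grab_frame(n);print(n,{k:(np.round(v,4).tolist() if not isinstance(v,str) else v) for k,v in f.items() if k!='image'})
    cv2.imwrite(f'pics/{n}0.png',f['image'])
E
```

```text
pics
{'time_s': 0.0, 'qpos': array([ 6.23366065e+01,  1.83495904e+01,  8.97074029e+01,  1.29610395e-03,
        7.20414031e+01, -1.14461793e+00]), 'qvel': array([ 0.04850794, -0.01798953, -0.05710258,  0.10852804, -0.03130707,
       -0.06306129]), 'effort': array([-8.31721136e-04, -4.12447858e+01, -2.31967986e+01,  7.27911294e-02,
        4.57378454e-02, -1.14973886e-04]), 'ee_pos': array([256.4799346 , 514.06686738, 213.13406546]), 'ee_rot': array([-1.79901648e+02, -3.19759162e-03,  1.53480821e+02]), 'force': array([-0.49091306,  0.82924836,  0.10260713]), 'torque': array([ 0.01703774,  0.02209869, -0.01784888]), 'gripper_force': 0.0, 'gripper_width': 90.85263429407777}
scene {'fovy': 42.3085, 'cx': 254.3324, 'cy': 186.324, 'eye': [243.2257, -549.8856, 870.944], 'attitude': [40.9737, -0.4684, -28.8291]}
top {'fovy': 43.0014, 'cx': 252.9026, 'cy': 191.1396, 'eye': [379.6373, 74.0784, 1089.8337], 'attitude': [11.1782, -1.2098, -89.7021]}
wrist {'fovy': 67.3669, 'cx': 254.0887, 'cy': 190.7708, 'eye': [181.6662, 552.0345, 383.7273], 'attitude': [-17.0347, 0.1164, 63.5372]}
```

View pics/top0.png

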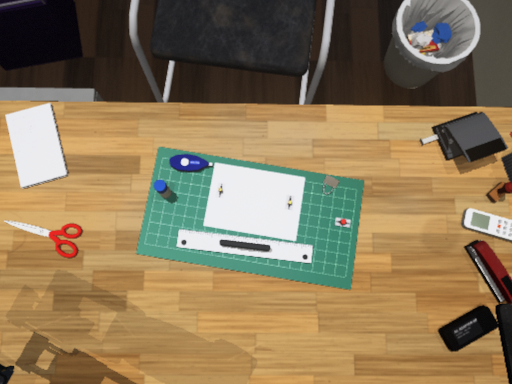

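View pics/scene0.png

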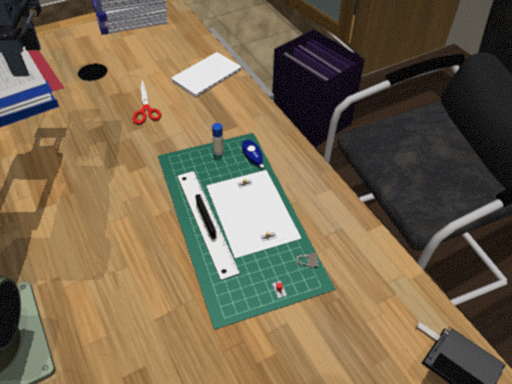

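Top view: the straightedge is at (245,246) with its bar along it, brass pins at (221,190) and (290,202), the red stop at right (342,222), and the glue stick at left. The scene view agrees: bar (205,216), pins (245,183) and (268,236), red (280,286).

```bash
cat > h.py <<'E'
import cv2,numpy as np
from scipy.spatial.transform import Rotation as R
from workcell import env,eyes
def rays(f,uv):
    uv=np.atleast_2d(uv).astype(float);h=f['image'].shape[0]
    F=h/2/np.tan(np.radians(f['fovy']/2))
    d=np.c_[(uv[:,0]-f['cx'])/F,-(uv[:,1]-f['cy'])/F,-np.ones(len(uv))]
    return np.array(f['eye']),R.from_euler('xyz',f['attitude'],degrees=True).apply(d)
def plane(f,uv,z):
    e,d=rays(f,uv);return e+d*((z-e[2])/d[:,2])[:,None]
def project(f,P):
    h=f['image'].shape[0];F=h/2/np.tan(np.radians(f['fovy']/2))
    p=R.from_euler('xyz',f['attitude'],degrees=True).inv().apply(np.atleast_2d(P)-f['eye'])
    return np.c_[f['cx']-F*p[:,0]/p[:,2],f['cy']+F*p[:,1]/p[:,2]]
def tri(f,a,g,b):
    e1,d1=rays(f,a);e2,d2=rays(g,b);d1=d1[0]/np.linalg.norm(d1);d2=d2[0]/np.linalg.norm(d2)
    t=np.linalg.lstsq(np.c_[d1,-d2],e2-e1,rcond=None)[0]
    p,q=e1+t[0]*d1,e2+t[1]*d2
    return (p+q)/2,np.linalg.norm(p-q)
def blobs(mask,amin=4,amax=1e9):
    n,l,s,c=cv2.connectedComponentsWithStats(mask.astype(np.uint8))
    return [(s[i][4],c[i],l==i) for i in range(1,n) if amin<=s[i][4]<=amax]
def save(f,n,box=None,k=1):
    im=f['image']
    if box: im=im[box[1]:box[3],box[0]:box[2]]
    cv2.imwrite(n,cv2.resize(im,None,fx=k,fy=k,interpolation=cv2.INTER_CUBIC))
E
python3 - <<'E'
from h import *
T=eyes.grab_frame('top');S=eyes.grab_frame('scene')
def near(f,box,kind):
    x0,y0,x1,y1=box;im=f['image'].astype(int);b,g,r=im[...,0],im[...,1],im[...,2]
    m={'dark':im.max(2)<70,'red':(r>130)&(g<80)&(b<80),'brass':(r-b>50)&(r>90)&(g-b>15),'mat':(g-r>30)}[kind]
    mm=np.zeros_like(m);mm[y0:y1,x0:x1]=m[y0:y1,x0:x1]
    return max(blobs(mm,1),key=lambda t:t[0])
for nm,kind,bt,bs in (('bar','dark',(210,230,280,262),(190,188,222,245)),('red','red',(330,210,355,232),(270,278,290,300)),
  ('pinL','brass',(212,180,230,200),(235,175,255,192)),('pinR','brass',(280,193,300,212),(258,228,280,245))):
    a=near(T,bt,kind);b=near(S,bs,kind);print(nm,a[0],b[0],a[1].round(1),b[1].round(1),*[np.round(x,1) for x in tri(T,a[1],S,b[1])])
    if nm=='bar':
        for f,q in((T,a),(S,b)):
            P=plane(f,np.argwhere(q[2])[:,::-1],25)[:,:2];c,(w,h),an=cv2.minAreaRect(P.astype(np.float32));print(c,w,h,an)
# blade white
for f,box,in ((T,(165,222,320,270)),):
    x0,y0,x1,y1=box;im=f['image'].astype(int);m=im.min(2)>150;mm=np.zeros_like(m);mm[y0:y1,x0:x1]=m[y0:y1,x0:x1]
    q=max(blobs(mm),key=lambda t:t[0]);P=plane(f,np.argwhere(q[2])[:,::-1],7)[:,:2];print('blade',cv2.minAreaRect(P.astype(np.float32)))
hsv=cv2.cvtColor(T['image'],cv2.COLOR_BGR2HSV);m=cv2.inRange(hsv,(60,60,30),(95,255,255));m=cv2.morphologyEx(m,cv2.MORPH_CLOSE,np.ones((5,5)))
q=max(blobs(m>0),key=lambda t:t[0]);P=plane(T,np.argwhere(q[2])[:,::-1],3)[:,:2];print('mat',cv2.minAreaRect(P.astype(np.float32)))
E
```

```text
bar 259 274 [244.8 245.1] [205.5 217.1] [471.3  69.6  17.1] 0.7
(470.4212646484375, 69.60254669189453) 106.0200424194336 12.087260246276855 82.98938751220703
(470.13818359375, 67.43701171875) 123.7887954711914 14.04737663269043 83.50037384033203
red 19 19 [342.9 221.6] [279.1 285.4] [ 525.9 -148.9   15.2] 2.1
pinL 9 10 [220. 189.] [244.1 180.4] [596.7 126.6  13.1] 0.2
pinR 9 13 [289.9 201.9] [267.5 233.4] [568.6 -30.6  15.2] 0.4
blade ((470.9581604003906, 70.57105255126953), (301.03265380859375, 41.54735565185547), 83.50959014892578)
mat ((537.412109375, 54.32806396484375), (478.1748352050781, 248.51536560058594), 80.93470764160156)
```

send_rows:
  targets: "-0.035 -0.026 0.006 0 0 6 70;-0.07 -0.053 0.012 0 0 12 70;-0.105 -0.08 0.018 0 0 18 70;-0.14 -0.106 0.024 0 0 24 70;-0.175 -0.132 0.03 0 0 30 70;-0.21 -0.159 0.036 0 0 36 70;-0.245 -0.185 0.042 0 0 43 70;-0.28 -0.212 0.048 0 0 50 70;-0.315 -0.238 0.054 0 0 57 70;-0.35 -0.265 0.06 0 0 63 70;-0.375 -0.284 0.064 0 0 68 70;-0.387 -0.293 0.064 0 0 70 70"

```text
time_s: 1.25
ee_pos: [472.7, 76.7, 149.4]
ee_rot: [-180.0, 0.0, 83.2]
force: [-0.3, 0.8, 1.0]
gripper_width: 63.8
gripper_force: 0.0
```

send_rows:
  targets: "0 0 0 0 0 0 70;0 0 0 0 0 0 70;0 0 0 0 0 0 70"

```text
time_s: 1.5
ee_pos: [471.9, 79.9, 149.9]
ee_rot: [-180.0, -0.0, 83.5]
force: [0.7, 0.4, -0.8]
gripper_width: 63.8
gripper_force: 0.0
```

Run:
```python
from h import *
s=env.state();print({k:np.round(s[k],2) for k in('time_s','ee_pos','ee_rot','force','gripper_width')})
W=eyes.grab_frame('wrist');save(W,'pics/w1.png',None,1.5);print(W['eye'],W['attitude'])
for P in((470.9,69.9,37),(596.7,126.6,19),(568.6,-30.6,19),(525.9,-148.9,19)):print(project(W,P).round(1))
```

```text
{'time_s': np.float64(1.5), 'ee_pos': array([471.87,  79.86, 149.89]), 'ee_rot': array([-1.7997e+02, -3.0000e-02,  8.3470e+01]), 'force': array([ 0.74,  0.38, -0.79]), 'gripper_width': np.float64(63.76)}
[481.1738315  163.10106743 320.42277331] [-17.05241006   0.0693835   -6.47394297]
[[254.7 197.1]]
[[370.6 126.2]]
[[346.1 263.5]]
[[315.1 345.8]]
```

View pics/w1.png

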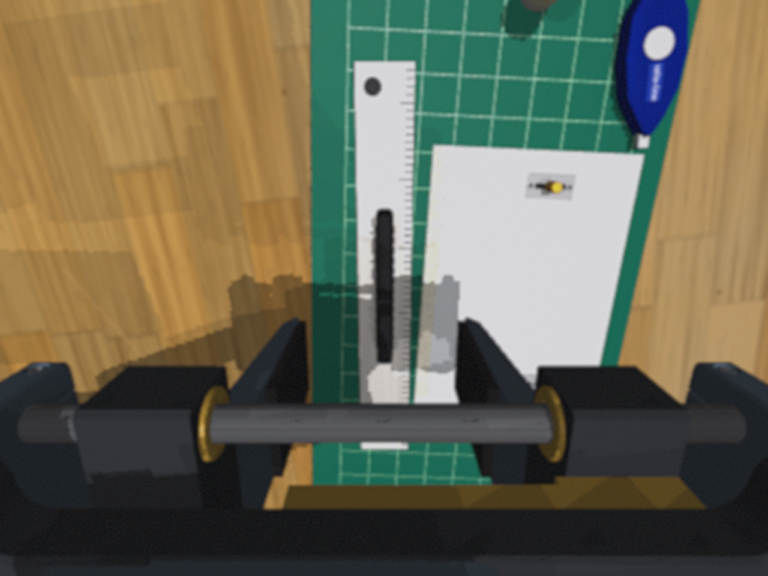

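The wrist view shows the bar vertical at u≈256 between the fingers, aligned with them. The left pin is at (371,125), as predicted. Descending to grip.

send_rows:
  targets: "0 0 0.03 0 0 0 70;0 0 0.06 0 0 0 60;0 0 0.09 0 0 0 50;0 0 0.115 0 0 0 45;0 0 0.13 0 0 0 45;0 0 0.137 0 0 0 45;0 0 0.137 0 0 0 45;0 0 0.137 0 0 0 45"

```text
time_s: 2.22
ee_pos: [472.5, 80.5, 13.5]
ee_rot: [180.0, -0.0, 83.6]
force: [0.1, 0.4, 0.1]
gripper_width: 40.9
gripper_force: 0.0
```

send_rows:
  targets: "0 0 0 0 0 0 30;0 0 0 0 0 0 20;0 0 0 0 0 0 14;0 0 0 0 0 0 10;0 0 0 0 0 0 6;0 0 0 0 0 0 6;0 0 0 0 0 0 6;0 0 0 0 0 0 6"
  grip_force: 20

```text
time_s: 2.88
ee_pos: [472.9, 79.6, 13.5]
ee_rot: [179.9, -0.0, 83.5]
force: [0.3, -0.1, 5.5]
gripper_width: 11.8
gripper_force: 20.0
```

Run:
```python
from h import *
s=env.state();print({k:np.round(s[k],3) for k in('time_s','ee_pos','ee_rot','force','torque','gripper_width','gripper_force')})
W=eyes.grab_frame('wrist');T=eyes.grab_frame('top')
cv2.imwrite('pics/w2.png',cv2.resize(W['image'],None,fx=1.5,fy=1.5))
np.save('T2.npy',T,allow_pickle=True);np.save('W2.npy',W,allow_pickle=True)
for P in((596.7,126.6,19),(568.6,-30.6,19)):print(project(W,P).round(1))
```

```text
{'time_s': np.float64(2.883), 'ee_pos': array([472.934,  79.609,  13.549]), 'ee_rot': array([ 1.79908e+02, -2.40000e-02,  8.34870e+01]), 'force': array([ 0.29 , -0.115,  5.494]), 'torque': array([-0.152,  0.163,  0.074]), 'gripper_width': np.float64(11.751), 'gripper_force': np.float64(20.002)}
[[460.6 144.7]]
[[401.  362.5]]
```

View pics/w2.png

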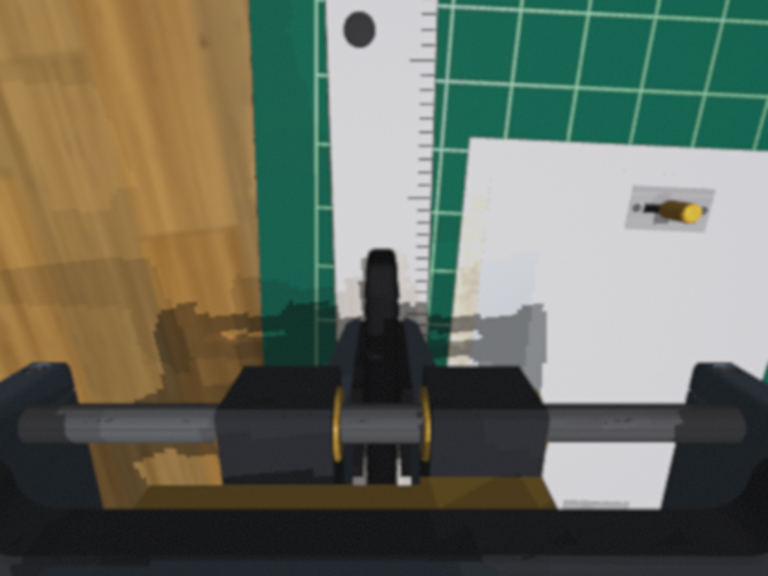

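Gripped at 11.8 mm, the bar's width. The wrist view shows the blade edge at (433,212) and the left pin top at (690,212) in the 1.5x picture. I'll slide 60 mm towards the pins and turn to their line.

send_rows:
  targets: "-0.0002 0.003 -0.0002 0 0 0.2 6;-0.0005 0.008 -0.0003 0 0 0.5 6;-0.0009 0.014 -0.0003 0 0 0.9 6;-0.0013 0.021 -0.0003 0 0 1.3 6;-0.0017 0.028 -0.0003 0 0 1.7 6;-0.0022 0.035 -0.0003 0 0 2.1 6;-0.0026 0.042 -0.0003 0 0 2.5 6;-0.003 0.049 -0.0003 0 0 2.9 6;-0.0034 0.055 -0.0003 0 0 3.3 6;-0.0037 0.059 -0.0003 0 0 3.6 6;-0.0037 0.06 -0.0003 0 0 3.6 6;-0.0037 0.06 -0.0003 0 0 3.6 6"

```text
time_s: 3.98
ee_pos: [525.9, 69.3, 13.6]
ee_rot: [-179.3, 0.1, 79.8]
force: [-11.2, 0.4, 16.3]
gripper_width: 11.9
gripper_force: 20.0
```

Run:
```python
from h import *
s=env.state();print({k:np.round(s[k],3) for k in('time_s','ee_pos','ee_rot','force','torque','gripper_width','gripper_force')})
W=eyes.grab_frame('wrist');T=eyes.grab_frame('top')
a=cv2.resize(W['image'],None,fx=1.5,fy=1.5)[:,200:];b=cv2.resize(T['image'][140:260,150:360],None,fx=2.2,fy=2.2)
c=np.zeros((600,600,3),np.uint8);c[:320,:568]=a[:320];c[330:330+264,:462]=b;cv2.imwrite('pics/w3.png',c)
for P in((596.7,126.6,19),(568.6,-30.6,19)):print(project(W,P).round(1),project(T,P).round(1))
# blade angle from top: ; ruler right edge from wrist
im=W['image'].astype(int)
# brass
b_,g,r=im[...,0],im[...,1],im[...,2]
m=(r-b_>70)&(r>150)&(g>110);m[:,:280]=0;m[200:]=0
for n,cc,_ in blobs(m,3): print('brass',n,cc.round(1),plane(W,cc,19).round(1))
```

```text
{'time_s': np.float64(3.983), 'ee_pos': array([525.883,  69.268,  13.578]), 'ee_rot': array([-1.7934e+02,  1.0200e-01,  7.9808e+01]), 'force': array([-11.203,   0.421,  16.349]), 'torque': array([ 0.265,  2.083, -0.11 ]), 'gripper_width': np.float64(11.932), 'gripper_force': np.float64(20.004)}
[[361.  130.1]] [[219.9 188.5]]
[[336.8 354.6]] [[290.1 201.5]]
brass 4553 [496.9 130.1] [[671.  113.4  19. ]]
brass 137 [361.7 127.2] [[597.2 128.2  19. ]]
```

View pics/w3.png

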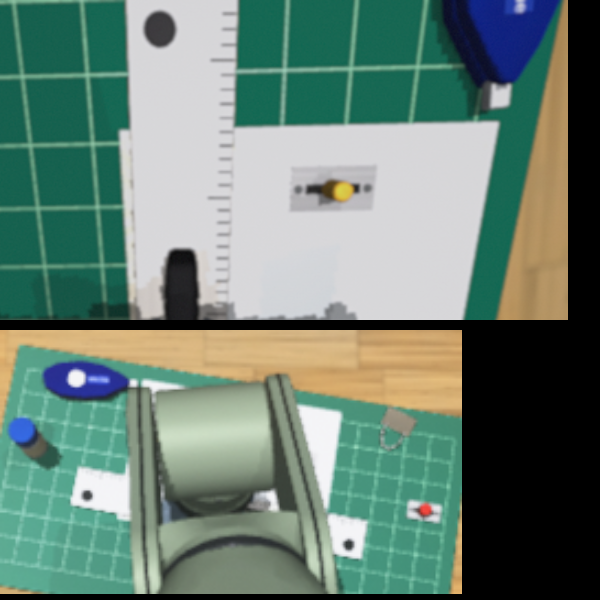

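The wrist view shows the edge at (230,190) and the left pin top at (343,190) in the picture, so about 30 mm to go. The down force has risen to 16 N with 11 N of drag, so I'll ease the tool up in small steps.

send_rows:
  targets: "0 0 -0.0003 0 0 0 6;0 0 -0.0003 0 0 0 6;0 0 -0.0003 0 0 0 6"

```text
time_s: 4.33
ee_pos: [527.8, 69.1, 13.5]
ee_rot: [-179.6, 0.1, 79.8]
force: [-6.9, 0.2, 8.8]
gripper_width: 11.9
gripper_force: 20.0
```

send_rows:
  targets: "0 0 -0.0003 0 0 0 6;0 0 -0.0003 0 0 0 6;0 0 -0.0003 0 0 0 6"

```text
time_s: 4.58
ee_pos: [530.6, 69.0, 13.5]
ee_rot: [-179.9, 0.0, 79.9]
force: [-2.6, 0.6, 0.7]
gripper_width: 11.5
gripper_force: 20.0
```

Run:
```python
from h import *
s=env.state();print({k:np.round(s[k],3) for k in('time_s','ee_pos','ee_rot','force','torque')})
```

```text
{'time_s': np.float64(4.583), 'ee_pos': array([530.567,  69.028,  13.474]), 'ee_rot': array([-1.79895e+02,  2.30000e-02,  7.98730e+01]), 'force': array([-2.565,  0.569,  0.743]), 'torque': array([-0.157,  0.431, -0.041])}
```

send_rows:
  targets: "0 0.001 0 0 0 0 6;0 0.003 0 0 0 0 6;0 0.005 0 0 0 0 6;0 0.007 0 0 0 0 6;0 0.009 0 0 0 0 6;0 0.011 0 0 0 0 6;0 0.013 0 0 0 0 6;0 0.015 0 0 0 0 6;0 0.017 0 0 0 0 6;0 0.019 0 0 0 0 6;0 0.021 0 0 0 0 6;0 0.022 0 0 0 0 6"

```text
time_s: 5.58
ee_pos: [553.5, 65.2, 13.9]
ee_rot: [180.0, -0.0, 79.9]
force: [-0.5, -0.1, -2.1]
gripper_width: 12.1
gripper_force: 20.0
```

```bash
cat > st.py <<'E'
from h import *
s=env.state();print({k:np.round(s[k],3).tolist() for k in('time_s','ee_pos','ee_rot','force','torque')})
y=np.radians(s['ee_rot'][2]);u=np.array([np.cos(y),np.sin(y),0]);n=np.array([np.sin(y),-np.cos(y),0])
print('Fn',(s['force']@n).round(2),'Fu',(s['force']@u).round(2))
W=eyes.grab_frame('wrist');im=W['image'].astype(int);b,g,r=im[...,0],im[...,1],im[...,2]
m=(r-b>70)&(r>150)&(g>110);m[:,:270]=0;m[200:]=0
for k,c,_ in blobs(m,20,400):
    P=plane(W,c,19)[0];print('pinL px',c.round(1),'n,u rel tcp',((P-s['ee_pos'])@n).round(1),((P-s['ee_pos'])@u).round(1))
E
python3 st.py
```

```text
{'time_s': 5.583, 'ee_pos': [553.466, 65.203, 13.89], 'ee_rot': [179.976, -0.01, 79.882], 'force': [-0.526, -0.124, -2.125], 'torque': [-0.142, 0.064, 0.021]}
Fn -0.5 Fu -0.21
pinL px [311.9 128.8] n,u rel tcp 32.2 69.6
```

Fz of -2.1 N means the blade's weight is now on the gripper, so I'll lower slightly.

send_rows:
  targets: "0 0 0.0003 0 0 0 6;0 0 0.0005 0 0 0 6;0 0 0.0005 0 0 0 6"

```text
time_s: 5.88
ee_pos: [553.2, 65.3, 13.5]
ee_rot: [180.0, -0.0, 79.9]
force: [0.7, -0.1, -1.1]
gripper_width: 11.8
gripper_force: 20.0
```

```bash
python3 st.py
```

```text
{'time_s': 5.883, 'ee_pos': [553.209, 65.251, 13.54], 'ee_rot': [179.972, -0.006, 79.894], 'force': [0.745, -0.065, -1.113], 'torque': [-0.202, 0.024, 0.005]}
Fn 0.75 Fu 0.07
pinL px [312.7 128.8] n,u rel tcp 32.5 69.6
```

send_rows:
  targets: "0 0.001 0.0002 0 0 0 6;0 0.002 0.0002 0 0 0 6;0 0.003 0.0002 0 0 0 6;0 0.004 0.0002 0 0 0 6;0 0.005 0.0002 0 0 0 6;0 0.006 0.0002 0 0 0 6;0 0.0065 0.0002 0 0 0 6;0 0.0065 0.0002 0 0 0 6"

```text
time_s: 6.6
ee_pos: [556.9, 64.4, 13.5]
ee_rot: [-179.7, 0.0, 79.8]
force: [-6.5, 0.9, 7.2]
gripper_width: 11.7
gripper_force: 20.0
```

```bash
python3 st.py
```

```text
{'time_s': 6.6, 'ee_pos': [556.912, 64.358, 13.505], 'ee_rot': [-179.702, 0.027, 79.845], 'force': [-6.486, 0.947, 7.243], 'torque': [-0.05, 1.151, -0.064]}
Fn -6.55 Fu -0.21
pinL px [305.7 128.2] n,u rel tcp 28.6 69.9
```

send_rows:
  targets: "0 -0.001 -0.0001 0 0 0 6;0 -0.001 -0.0002 0 0 0 6;0 -0.001 -0.0002 0 0 0 6"

```text
time_s: 6.9
ee_pos: [556.9, 64.4, 13.5]
ee_rot: [-179.8, 0.0, 79.9]
force: [-6.3, 1.4, 6.8]
gripper_width: 12.1
gripper_force: 20.0
```

```bash
python3 st.py
```

```text
{'time_s': 6.9, 'ee_pos': [556.886, 64.352, 13.5], 'ee_rot': [-179.819, 0.02, 79.857], 'force': [-6.322, 1.434, 6.757], 'torque': [-0.101, 1.103, -0.096]}
Fn -6.48 Fu 0.3
pinL px [305.8 128.3] n,u rel tcp 28.6 69.9
```

send_rows:
  targets: "0 0 -0.0001 0 0 0 6;0 0 -0.0002 0 0 0 6;0 0 -0.0002 0 0 0 6"

```text
time_s: 7.2
ee_pos: [558.6, 64.2, 13.5]
ee_rot: [180.0, 0.0, 79.9]
force: [-1.9, -0.3, 2.4]
gripper_width: 12.1
gripper_force: 20.0
```

```bash
python3 st.py
```

```text
{'time_s': 7.2, 'ee_pos': [558.554, 64.196, 13.476], 'ee_rot': [179.996, 0.002, 79.886], 'force': [-1.888, -0.32, 2.405], 'torque': [-0.193, 0.609, -0.07]}
Fn -1.8 Fu -0.65
pinL px [302.9 128.6] n,u rel tcp 27.0 69.7
pinL px [508.4 197.3] n,u rel tcp 153.0 29.2
```

send_rows:
  targets: "0 0.0005 -0.0001 0 0 0 6;0 0.001 -0.0001 0 0 0 6;0 0.0015 -0.0001 0 0 0 6;0 0.0015 -0.0001 0 0 0 6"

```text
time_s: 7.58
ee_pos: [560.4, 64.0, 13.5]
ee_rot: [180.0, -0.0, 79.9]
force: [-1.3, 0.2, 0.2]
gripper_width: 11.8
gripper_force: 20.0
```

```bash
python3 st.py
```

```text
{'time_s': 7.583, 'ee_pos': [560.407, 63.963, 13.543], 'ee_rot': [179.96, -0.011, 79.879], 'force': [-1.317, 0.193, 0.203], 'torque': [-0.297, 0.3, -0.187]}
Fn -1.33 Fu -0.04
pinL px [299.6 128.8] n,u rel tcp 25.2 69.6
```

send_rows:
  targets: "0 0.0004 0 0 0 0 6;0 0.0008 0 0 0 0 6;0 0.0008 0 0 0 0 6"

```text
time_s: 7.88
ee_pos: [561.0, 63.9, 13.6]
ee_rot: [180.0, -0.0, 79.9]
force: [0.0, 0.3, -1.1]
gripper_width: 11.5
gripper_force: 20.0
```

```bash
python3 st.py
```

```text
{'time_s': 7.883, 'ee_pos': [560.988, 63.856, 13.607], 'ee_rot': [179.975, -0.011, 79.883], 'force': [0.021, 0.277, -1.106], 'torque': [-0.187, 0.112, -0.087]}
Fn -0.03 Fu 0.28
pinL px [298.6 128.8] n,u rel tcp 24.6 69.6
```

send_rows:
  targets: "0 0.0004 0 0 0 0 6;0 0.0008 0 0 0 0 6;0 0.0008 0 0 0 0 6"

```text
time_s: 8.18
ee_pos: [561.7, 63.7, 13.7]
ee_rot: [180.0, -0.0, 79.9]
force: [-0.6, -0.4, -2.0]
gripper_width: 11.9
gripper_force: 20.0
```

```bash
python3 st.py
```

```text
{'time_s': 8.183, 'ee_pos': [561.745, 63.736, 13.661], 'ee_rot': [179.978, -0.012, 79.885], 'force': [-0.583, -0.364, -1.981], 'torque': [-0.141, 0.133, -0.018]}
Fn -0.51 Fu -0.46
pinL px [297.1 128.8] n,u rel tcp 23.7 69.6
```

send_rows:
  targets: "0 0 0.0002 0 0 0 6;0 0.0004 0.0002 0 0 0 6;0 0.0008 0.0002 0 0 0 6;0 0.0008 0.0002 0 0 0 6"

```text
time_s: 8.57
ee_pos: [562.1, 63.6, 13.5]
ee_rot: [-180.0, -0.0, 79.9]
force: [-1.0, -0.1, 0.5]
gripper_width: 11.4
gripper_force: 20.0
```

```bash
python3 st.py
```

```text
{'time_s': 8.567, 'ee_pos': [562.127, 63.621, 13.492], 'ee_rot': [-179.975, -0.004, 79.877], 'force': [-1.037, -0.096, 0.484], 'torque': [-0.178, 0.361, -0.092]}
Fn -1.0 Fu -0.28
pinL px [296.6 128.8] n,u rel tcp 23.5 69.6
```

send_rows:
  targets: "0 0.0004 0 0 0 0 6;0 0.0008 0 0 0 0 6;0 0.0008 0 0 0 0 6"

```text
time_s: 8.87
ee_pos: [562.2, 63.6, 13.5]
ee_rot: [-179.9, 0.0, 79.9]
force: [-3.6, 1.4, 2.7]
gripper_width: 11.8
gripper_force: 20.0
```

```bash
python3 st.py
```

```text
{'time_s': 8.867, 'ee_pos': [562.223, 63.564, 13.454], 'ee_rot': [-179.894, 0.008, 79.885], 'force': [-3.608, 1.392, 2.702], 'torque': [0.037, 0.878, -0.099]}
Fn -3.8 Fu 0.74
pinL px [296.2 128.6] n,u rel tcp 23.3 69.7
```

send_rows:
  targets: "0 0.0004 0 0 0 0 6;0 0.0008 0 0 0 0 6;0 0.0008 0 0 0 0 6"

```text
time_s: 9.17
ee_pos: [562.3, 63.5, 13.5]
ee_rot: [-179.8, 0.0, 79.9]
force: [-6.8, 2.6, 4.1]
gripper_width: 11.7
gripper_force: 20.0
```

```bash
python3 st.py
```

```text
{'time_s': 9.167, 'ee_pos': [562.323, 63.539, 13.472], 'ee_rot': [-179.812, 0.014, 79.88], 'force': [-6.79, 2.611, 4.144], 'torque': [0.14, 1.155, 0.011]}
Fn -7.14 Fu 1.38
pinL px [296.  128.5] n,u rel tcp 23.2 69.7
```

Contact: the TCP has stopped at x≈562.2 while the force rises with little yaw moment, which suggests both pins are touching. I'll back off a little and check by turning slightly each way.

send_rows:
  targets: "0 -0.0008 -0.0001 0 0 0 6;0 -0.0008 -0.0001 0 0 0 6;0 -0.0008 -0.0001 0 0 0 6"

```text
time_s: 9.47
ee_pos: [562.3, 63.5, 13.5]
ee_rot: [-179.9, 0.0, 79.9]
force: [-5.3, 1.1, 4.2]
gripper_width: 11.8
gripper_force: 20.0
```

```bash
python3 st.py|grep -v pinL
```

```text
{'time_s': 9.467, 'ee_pos': [562.334, 63.525, 13.48], 'ee_rot': [-179.912, 0.006, 79.885], 'force': [-5.263, 1.067, 4.172], 'torque': [0.074, 1.008, -0.029]}
Fn -5.37 Fu 0.13
```

send_rows:
  targets: "0 0 0 0 0 0.25 6;0 0 0 0 0 0.5 6;0 0 0 0 0 0.5 6"

```text
time_s: 9.77
ee_pos: [562.4, 63.5, 13.5]
ee_rot: [-179.9, 0.0, 79.5]
force: [-5.3, 1.4, 3.5]
gripper_width: 11.7
gripper_force: 20.0
```

```bash
python3 st.py|grep -v pinL
```

```text
{'time_s': 9.767, 'ee_pos': [562.409, 63.491, 13.496], 'ee_rot': [-179.923, 0.025, 79.478], 'force': [-5.345, 1.409, 3.494], 'torque': [0.306, 0.984, 0.471]}
Fn -5.51 Fu 0.41
```

send_rows:
  targets: "0 0 0 0 0 -0.4 6;0 0 0 0 0 -0.8 6;0 0 0 0 0 -1.0 6;0 0 0 0 0 -1.0 6"

```text
time_s: 10.15
ee_pos: [562.4, 63.5, 13.5]
ee_rot: [-179.9, -0.0, 80.3]
force: [-4.6, 1.6, 3.2]
gripper_width: 11.7
gripper_force: 20.0
```

```bash
python3 st.py|grep -v pinL
python3 - <<'E'
from h import *
S=eyes.grab_frame('scene');W=eyes.grab_frame('wrist')
c=np.zeros((600,760,3),np.uint8);c[:360,:760]=cv2.resize(W['image'][40:200,150:488],(760,360),interpolation=2)
c[365:600,:760]=cv2.resize(S['image'][165:305,165:340],None,fx=1.68,fy=1.68,interpolation=2)[:235,:].copy() if 0 else cv2.copyMakeBorder(cv2.resize(S['image'][205:300,200:340],None,fx=2.47,fy=2.47,interpolation=2)[:235],0,0,0,760-345-1,cv2.BORDER_CONSTANT)[:, :760]
cv2.imwrite('pics/w4.png',c)
E
```

```text
{'time_s': 10.15, 'ee_pos': [562.413, 63.516, 13.462], 'ee_rot': [-179.909, -0.013, 80.29], 'force': [-4.604, 1.636, 3.199], 'torque': [-0.053, 1.037, -0.439]}
Fn -4.81 Fu 0.84
```

View pics/w4.png

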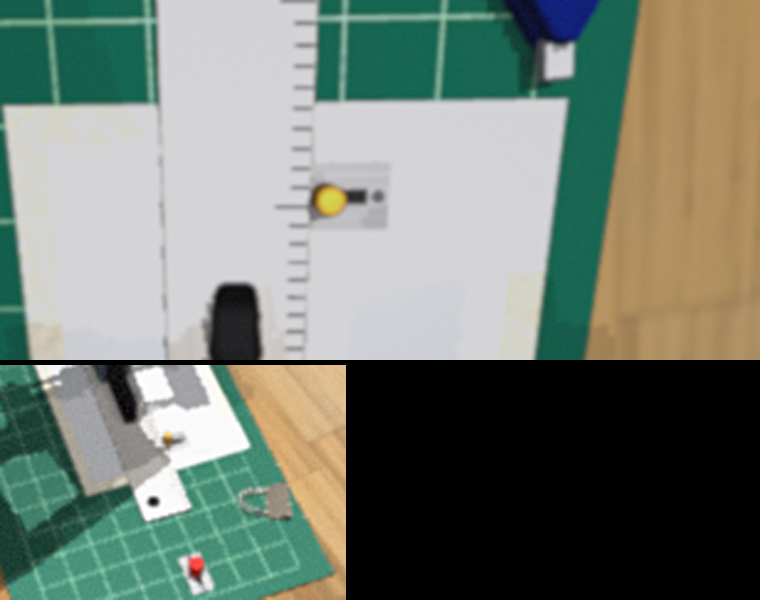

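The wrist view shows the blade edge against the left pin at (328,200). The yaw stiffness is even both ways (±0.45 N·m), so both pins are in contact. I'll restore the yaw and ease the press, then slide along.

send_rows:
  targets: "0 -0.0003 -0.0001 0 0 0.25 6;0 -0.0004 -0.0001 0 0 0.5 6;0 -0.0004 -0.0001 0 0 0.5 6"

```text
time_s: 10.55
ee_pos: [562.4, 63.5, 13.5]
ee_rot: [-180.0, 0.0, 79.9]
force: [-4.5, 1.1, 1.0]
gripper_width: 12.0
gripper_force: 20.0
```

send_rows:
  targets: "-0.001 0 0 0 0 0 6;-0.002 0 0 0 0 0 6;-0.003 0 0 0 0 0 6;-0.004 0 0 0 0 0 6;-0.005 0 0 0 0 0 6;-0.006 0 0 0 0 0 6"

```text
time_s: 11.05
ee_pos: [561.6, 58.8, 13.5]
ee_rot: [-180.0, -0.1, 79.9]
force: [-4.1, 5.6, 0.8]
gripper_width: 11.9
gripper_force: 20.0
```

```bash
python3 st.py
```

```text
{'time_s': 11.05, 'ee_pos': [561.619, 58.814, 13.505], 'ee_rot': [-179.981, -0.104, 79.879], 'force': [-4.14, 5.646, 0.786], 'torque': [0.779, 0.858, 0.107]}
Fn -5.07 Fu 4.83
pinL px [296.1 120.1] n,u rel tcp 23.0 74.4
pinL px [508.9 194.8] n,u rel tcp 152.9 30.7
```

send_rows:
  targets: "-0.001 -0.0002 0 0 0 0 6;-0.0025 -0.0004 0 0 0 0 6;-0.004 -0.0004 0 0 0 0 6;-0.006 -0.0004 0 0 0 0 6;-0.008 -0.0004 0 0 0 0 6;-0.01 -0.0004 0 0 0 0 6;-0.012 -0.0004 0 0 0 0 6;-0.014 -0.0004 0 0 0 0 6;-0.016 -0.0004 0 0 0 0 6"

```text
time_s: 11.85
ee_pos: [558.7, 42.8, 13.5]
ee_rot: [180.0, -0.1, 79.9]
force: [-3.5, 5.3, 0.3]
gripper_width: 11.8
gripper_force: 20.0
```

```bash
python3 st.py
```

```text
{'time_s': 11.85, 'ee_pos': [558.746, 42.776, 13.51], 'ee_rot': [179.976, -0.085, 79.892], 'force': [-3.476, 5.341, 0.293], 'torque': [0.642, 0.75, 0.125]}
Fn -4.36 Fu 4.65
pinL px [297.6  89.4] n,u rel tcp 23.1 90.5
```

send_rows:
  targets: "-0.002 -0.0002 0 0 0 0 6;-0.004 -0.0003 0 0 0 0 6;-0.006 -0.0003 0 0 0 0 6;-0.008 -0.0003 0 0 0 0 6;-0.01 -0.0003 0 0 0 0 6;-0.012 -0.0003 0 0 0 0 6;-0.014 -0.0003 0 0 0 0 6;-0.016 -0.0003 0 0 0 0 6;-0.018 -0.0003 0 0 0 0 6;-0.018 -0.0003 0 0 0 0 6"

```text
time_s: 12.73
ee_pos: [555.2, 23.5, 13.7]
ee_rot: [180.0, 0.0, 79.9]
force: [-1.4, 0.0, -1.0]
gripper_width: 11.9
gripper_force: 20.0
```

```bash
python3 st.py
python3 - <<'E'
from h import *
S=eyes.grab_frame('scene')
cv2.imwrite('pics/s5.png',cv2.resize(S['image'][210:310,200:340],None,fx=5,fy=5,interpolation=2))
E
```

```text
{'time_s': 12.733, 'ee_pos': [555.167, 23.536, 13.688], 'ee_rot': [179.965, 0.027, 79.881], 'force': [-1.378, 0.029, -1.008], 'torque': [-0.146, 0.335, 0.083]}
Fn -1.36 Fu -0.21
pinL px [299.5  49.9] n,u rel tcp 23.2 109.9
```

View pics/s5.png

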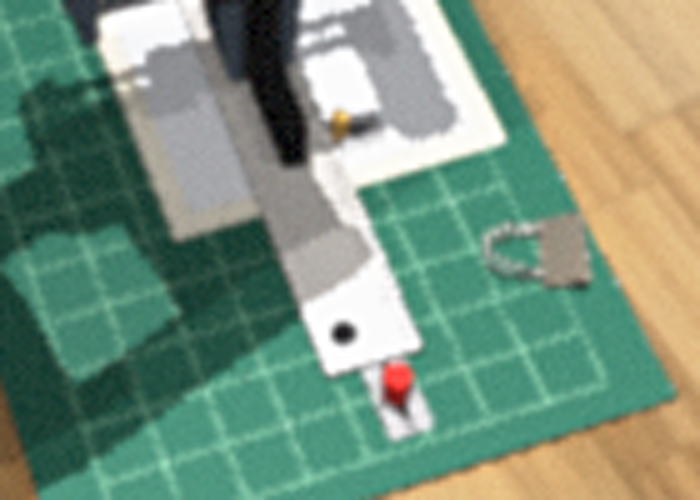

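The scene crop shows the blade end at (372,368) and the red pin base near (402,408), a gap of about 10 mm, matching the estimate of 9 mm.

send_rows:
  targets: "0 0.0002 0.0002 0 0 0 6;-0.001 0.0003 0.0002 0 0 0 6;-0.002 0.0003 0.0002 0 0 0 6;-0.003 0.0003 0.0002 0 0 0 6;-0.004 0.0003 0.0002 0 0 0 6;-0.005 0.0003 0.0002 0 0 0 6;-0.005 0.0003 0.0002 0 0 0 6"

```text
time_s: 13.42
ee_pos: [554.4, 19.1, 13.5]
ee_rot: [180.0, -0.0, 79.9]
force: [-1.3, 1.6, -0.8]
gripper_width: 12.0
gripper_force: 20.0
```

```bash
python3 st.py
```

```text
{'time_s': 13.417, 'ee_pos': [554.421, 19.121, 13.476], 'ee_rot': [179.992, -0.001, 79.883], 'force': [-1.314, 1.596, -0.825], 'torque': [0.111, 0.292, 0.114]}
Fn -1.57 Fu 1.34
pinL px [299.8  40.4] n,u rel tcp 23.1 114.4
```

send_rows:
  targets: "-0.0005 0 0 0 0 0 6;-0.001 0 0 0 0 0 6;-0.001 0 0 0 0 0 6"

```text
time_s: 13.72
ee_pos: [554.3, 18.3, 13.5]
ee_rot: [180.0, -0.0, 79.9]
force: [-1.1, 1.5, -0.8]
gripper_width: 12.0
gripper_force: 20.0
```

```bash
python3 st.py
```

```text
{'time_s': 13.717, 'ee_pos': [554.289, 18.272, 13.497], 'ee_rot': [179.99, -0.008, 79.88], 'force': [-1.126, 1.484, -0.842], 'torque': [0.186, 0.272, 0.113]}
Fn -1.37 Fu 1.26
pinL px [299.8  38.5] n,u rel tcp 23.1 115.3
pinL px [504.1 114.1] n,u rel tcp 138.0 77.7
```

send_rows:
  targets: "-0.0005 0.0002 0 0 0 -0.05 6;-0.001 0.0003 0 0 0 -0.1 6;-0.0015 0.0003 0 0 0 -0.1 6;-0.0015 0.0003 0 0 0 -0.1 6"

```text
time_s: 14.1
ee_pos: [554.1, 16.9, 13.5]
ee_rot: [-180.0, -0.0, 80.0]
force: [-1.6, 3.3, 0.6]
gripper_width: 11.7
gripper_force: 20.0
```

```bash
python3 st.py
```

```text
{'time_s': 14.1, 'ee_pos': [554.115, 16.892, 13.48], 'ee_rot': [-179.984, -0.018, 79.968], 'force': [-1.58, 3.263, 0.551], 'torque': [0.375, 0.392, 0.001]}
Fn -2.12 Fu 2.94
pinL px [300.1  35.6] n,u rel tcp 23.2 116.6
```

send_rows:
  targets: "-0.0005 0 0 0 0 0 6;-0.001 0 0 0 0 0 6;-0.001 0 0 0 0 0 6"

```text
time_s: 14.4
ee_pos: [554.0, 15.9, 13.5]
ee_rot: [-180.0, -0.0, 80.0]
force: [-1.4, 4.3, 0.4]
gripper_width: 12.0
gripper_force: 20.0
```

```bash
python3 st.py
```

```text
{'time_s': 14.4, 'ee_pos': [553.956, 15.877, 13.509], 'ee_rot': [-179.989, -0.015, 79.974], 'force': [-1.43, 4.275, 0.37], 'torque': [0.535, 0.489, 0.004]}
Fn -2.15 Fu 3.96
pinL px [300.3  33.3] n,u rel tcp 23.3 117.6
```

send_rows:
  targets: "-0.0005 0 -0.00005 0 0 0 6;-0.001 0 -0.00005 0 0 0 6;-0.001 0 -0.00005 0 0 0 6"

```text
time_s: 14.7
ee_pos: [553.8, 14.8, 13.5]
ee_rot: [-180.0, -0.0, 80.0]
force: [-1.8, 4.1, 0.8]
gripper_width: 12.0
gripper_force: 20.0
```

```bash
python3 st.py
```

```text
{'time_s': 14.7, 'ee_pos': [553.779, 14.781, 13.474], 'ee_rot': [-179.986, -0.006, 79.98], 'force': [-1.847, 4.059, 0.769], 'torque': [0.581, 0.571, 0.001]}
Fn -2.53 Fu 3.68
pinL px [300.5  31.1] n,u rel tcp 23.3 118.7
```

send_rows:
  targets: "-0.0005 0 0 0 0 0 6;-0.0008 0 0 0 0 0 6;-0.0008 0 0 0 0 0 6"

```text
time_s: 15.0
ee_pos: [553.7, 14.4, 13.5]
ee_rot: [-180.0, -0.0, 80.0]
force: [-2.4, 5.7, 0.3]
gripper_width: 11.9
gripper_force: 20.0
```

```bash
python3 st.py
```

```text
{'time_s': 15.0, 'ee_pos': [553.722, 14.373, 13.473], 'ee_rot': [-179.988, -0.04, 79.968], 'force': [-2.372, 5.662, 0.257], 'torque': [0.796, 0.539, 0.038]}
Fn -3.32 Fu 5.16
pinL px [300.4  30.2] n,u rel tcp 23.2 119.1
```

send_rows:
  targets: "-0.0003 0 0 0 0 0 6;-0.0005 0 0 0 0 0 6;-0.0005 0 0 0 0 0 6"

```text
time_s: 15.3
ee_pos: [553.7, 14.3, 13.5]
ee_rot: [-180.0, -0.1, 80.0]
force: [-1.8, 7.7, 1.1]
gripper_width: 11.9
gripper_force: 20.0
```

```bash
python3 st.py;  python3 - <<'E'
from h import *
S=eyes.grab_frame('scene')
cv2.imwrite('pics/s6.png',cv2.resize(S['image'][210:310,200:340],None,fx=5,fy=5,interpolation=2))
E
```

```text
{'time_s': 15.3, 'ee_pos': [553.71, 14.316, 13.493], 'ee_rot': [-179.992, -0.073, 79.964], 'force': [-1.782, 7.668, 1.066], 'torque': [1.039, 0.54, 0.046]}
Fn -3.09 Fu 7.24
pinL px [300.3  30.1] n,u rel tcp 23.2 119.2
```

View pics/s6.png

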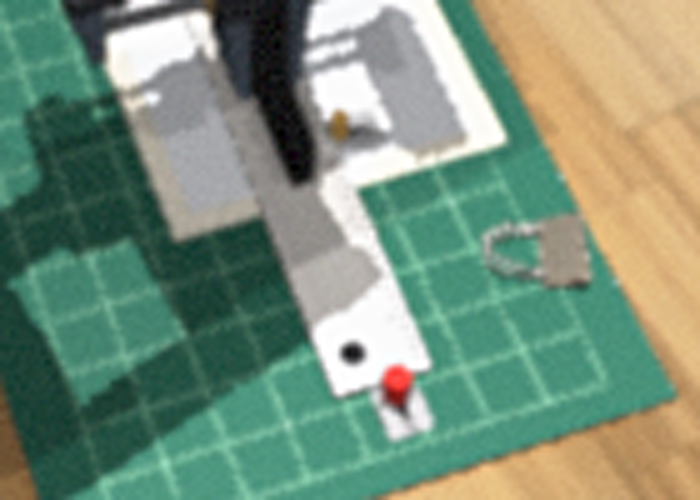

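Stop contact is confirmed: 0.5 mm of command gave 0.06 mm of motion, Fu is 7 N including drag, and the scene crop shows the end against the red pin at (393,390). All three pins are pressed. I'll ease the load, soften the grip and let go.

send_rows:
  targets: "0.0003 0 0 0 0 0 6;0.0006 -0.0001 0 0 0 0 6;0.0006 -0.0001 0 0 0 0 6;0.0006 -0.0001 0 0 0 0 6"
  grip_force: 10

```text
time_s: 15.73
ee_pos: [553.7, 14.3, 13.5]
ee_rot: [180.0, -0.0, 80.0]
force: [-2.1, 5.6, 0.2]
gripper_width: 11.8
gripper_force: 10.0
```

```bash
python3 st.py
```

```text
{'time_s': 15.733, 'ee_pos': [553.722, 14.329, 13.494], 'ee_rot': [179.998, -0.027, 79.975], 'force': [-2.111, 5.55, 0.201], 'torque': [0.861, 0.451, 0.034]}
Fn -3.04 Fu 5.1
pinL px [300.5  30.1] n,u rel tcp 23.2 119.1
```

send_rows:
  targets: "0.0003 0 0 0 0 0 6;0.0005 0 0 0 0 0 6;0.0005 0 0 0 0 0 6"
  grip_force: 5

```text
time_s: 16.03
ee_pos: [553.7, 14.3, 13.5]
ee_rot: [-180.0, 0.0, 80.0]
force: [-1.8, 2.9, 1.0]
gripper_width: 12.0
gripper_force: 5.0
```

send_rows:
  targets: "0 0 0 0 0 0 14;0 0 0 0 0 0 16;0 0 0 0 0 0 20;0 0 0 0 0 0 25;0 0 0 0 0 0 30;0 0 0 0 0 0 35;0 0 0 0 0 0 35;0 0 0 0 0 0 35"

```text
time_s: 16.7
ee_pos: [553.9, 14.6, 13.5]
ee_rot: [180.0, -0.0, 80.0]
force: [0.0, 0.9, -0.1]
gripper_width: 31.8
gripper_force: 0.0
```

```bash
python3 st.py
```

```text
{'time_s': 16.7, 'ee_pos': [553.893, 14.566, 13.52], 'ee_rot': [179.984, -0.002, 79.987], 'force': [0.004, 0.921, -0.121], 'torque': [-0.081, 0.034, -0.017]}
Fn -0.16 Fu 0.91
pinL px [300.   30.6] n,u rel tcp 23.0 118.9
```

Released cleanly with no load. Now I'll rise straight up, then go high and aside to look.

send_rows:
  targets: "0 0 -0.005 0 0 0 35;0 0 -0.015 0 0 0 35;0 0 -0.035 0 0 0 35;0 0 -0.065 0 0 0 35;0 0 -0.1 0 0 0 35;0 0 -0.135 0 0 0 35;0 -0.02 -0.17 0 0 0 35;0 -0.055 -0.19 0 0 0 35;0 -0.09 -0.2 0 0 0 35;0 -0.12 -0.2 0 0 0 35;0 -0.14 -0.2 0 0 0 35;0 -0.15 -0.2 0 0 0 35"

```text
time_s: 17.75
ee_pos: [403.4, 40.9, 214.7]
ee_rot: [179.9, -0.0, 80.0]
force: [-0.5, -0.3, -0.4]
gripper_width: 32.3
gripper_force: 0.0
```

send_rows:
  targets: "0 -0.03 0 0 0 0 35;0 -0.05 0 0 0 0 35;0 -0.05 0 0 0 0 35"

```text
time_s: 18.0
ee_pos: [353.8, 49.6, 213.8]
ee_rot: [-179.9, 0.0, 80.0]
force: [-1.3, -0.3, -0.3]
gripper_width: 31.8
gripper_force: 0.0
```

Run:
```python
from h import *
T=eyes.grab_frame('top');S=eyes.grab_frame('scene')
c=np.zeros((600,800,3),np.uint8)
a=cv2.resize(T['image'][140:280,130:370],None,fx=2.5,fy=2.5,interpolation=2);c[:350,:600]=a
b=cv2.resize(S['image'][165:300,165:330],None,fx=1.8,fy=1.8,interpolation=2);c[355:355+243,:297]=b[:243]
d=cv2.resize(S['image'][225:300,230:300],None,fx=3.3,fy=3.3,interpolation=2);c[352:352+247,310:541]=d[:247]
cv2.imwrite('pics/f7.png',c)
print(env.state()['time_s'],env.state()['ee_pos'])
```

```text
18.1 [357.68992576  49.44545889 214.24751674]
```

View pics/f7.png

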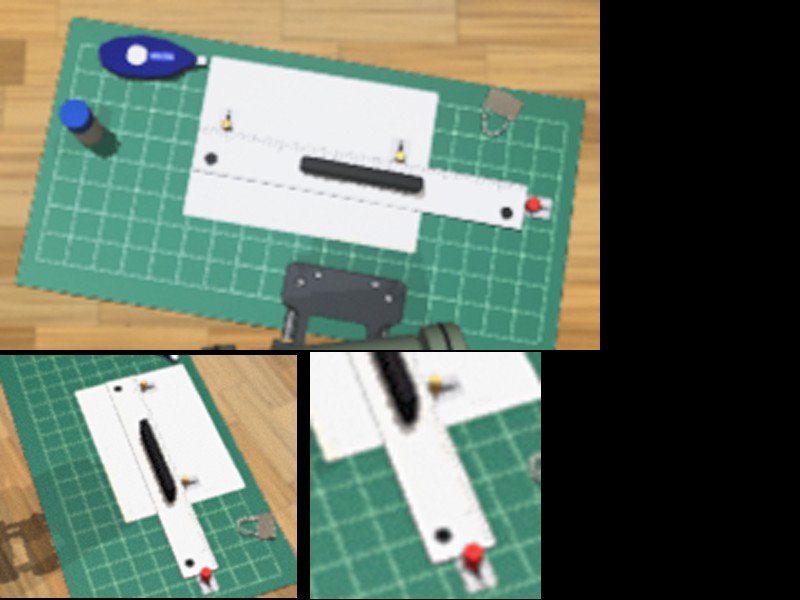

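The top and scene views show the end at the red stop (530,204) and the edge by both pins at (227,124) and (400,153). Obstacles are untouched. The right pin's contact needs a closer look, so I'm moving the wrist camera over it.

send_rows:
  targets: "-0.004 0.01 0 0 0 0 35;-0.011 0.03 0.006 0 0 0 35;-0.02 0.055 0.02 0 0 0 35;-0.03 0.08 0.035 0 0 0 35;-0.039 0.105 0.05 0 0 0 35;-0.048 0.13 0.065 0 0 0 35;-0.057 0.155 0.08 0 0 0 35;-0.066 0.18 0.095 0 0 0 35;-0.074 0.2 0.11 0 0 0 35;-0.079 0.214 0.12 0 0 0 35;-0.082 0.221 0.124 0 0 0 35;-0.082 0.221 0.124 0 0 0 35"

```text
time_s: 19.1
ee_pos: [562.0, -71.4, 87.5]
ee_rot: [-179.9, 0.0, 79.9]
force: [-0.1, 0.5, 0.4]
gripper_width: 31.7
gripper_force: 0.0
```

send_rows:
  targets: "0 0 0 0 0 0 35;0 0 0 0 0 0 35"

```text
time_s: 19.27
ee_pos: [560.1, -69.8, 89.9]
ee_rot: [180.0, -0.0, 80.0]
force: [0.0, -0.1, 0.3]
gripper_width: 31.9
gripper_force: 0.0
```

Run:
```python
from h import *
W=eyes.grab_frame('wrist');np.save('WA.npy',W,allow_pickle=True);print(env.state()['ee_pos'].round(1))
p=project(W,(568.6,-30.6,10))[0];print(p)
x,y=p.astype(int);cv2.imwrite('pics/a.png',cv2.resize(W['image'][y-35:y+35,x-45:x+45],None,fx=7,fy=7,interpolation=2))
```

```text
[560.1 -69.6  90.2]
[256.314102   154.62812027]
```

send_rows:
  targets: "0.015 0 0 0 0 0 35;0.035 0 0 0 0 0 35;0.06 0 0 0 0 0 35;0.085 0 0 0 0 0 35;0.11 0 0 0 0 0 35;0.135 0 0 0 0 0 35;0.15 0 0 0 0 0 35;0.158 0 0 0 0 0 35;0.16 0 0 0 0 0 35;0.16 0 0 0 0 0 35;0.16 0 0 0 0 0 35"

```text
time_s: 20.23
ee_pos: [587.7, 86.9, 89.6]
ee_rot: [-180.0, 0.0, 80.0]
force: [-1.0, 0.4, 0.3]
gripper_width: 31.8
gripper_force: 0.0
```

Run:
```python
from h import *
W=eyes.grab_frame('wrist');np.save('WB.npy',W,allow_pickle=True);print(env.state()['ee_pos'].round(1))
p=project(W,(596.7,126.6,10))[0];print(p)
x,y=p.astype(int);b=cv2.resize(W['image'][y-35:y+35,x-45:x+45],None,fx=4.2,fy=4.2,interpolation=2)
a=cv2.resize(cv2.imread('pics/a.png'),(b.shape[1],b.shape[0]));cv2.imwrite('pics/ab.png',np.hstack([a,b]))
```

```text
[587.8  86.7  89.6]
[256.77918945 153.86937048]
```

View pics/ab.png

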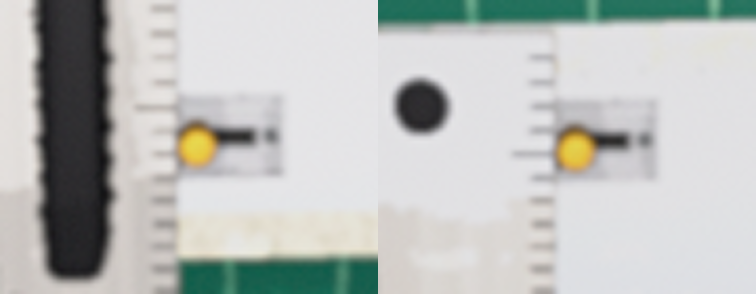

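The close-ups show both pins tangent to the edge: right pin at (197,145) with the edge at 178, left pin at (575,150) with the edge at 555. The blade's end hole is at the same scene pixel (270.4,280.4) as when it was pressed on the stop. Handing in.

```bash
python3 -c "
from workcell import env
print(env.job_done())"
```

```text
the job is handed in; nothing more can be done
None
```

The straightedge is against both brass pins and the red stop, released, and the job was handed in at about 20 s. The estimated pressure on any pin stayed under 8 N. The blade's weight briefly came onto the gripper a few times, so it may have lifted a few tenths of a millimetre during the slide.

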